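Shut off the shielding gas at the welding bench

TASK

The welding is finished: slide the cover of the grey gas box all the way open by pushing its black handle along, then push the yellow valve handle fully shut, a quarter turn clockwise, and leave the cover open. Only push, gently, with your fingers: do not grip or force anything, never lift the cover out of its track, and leave the blue air valve and the things lying around the box as they are.

Things in the scene. Friction and masses are not known exactly. Their poses are not given: they have to be found in the camera images.
- gas_box: Fixed grey sheet-steel box, 190 mm (its x) by 500 mm (its y), 96 mm high. Origin: centre of its underside, on the bench; z up, x away from the robot, y to the left, turned at most 0.26 rad. Right half (y -246 to 0, x -75 to 75 mm): open compartment with both valves, hidden under the cover at first; left half: fixed roof at z 83 mm. Bolted lugs reach 24 mm past each end, lower than 10 mm.
- track (a point): Middle of the cover's track: box frame x 0, y 0, z 84 mm. The cover runs along the box's y on two ledges at this height, between the long walls (inner faces at x -91 and 91 mm, tops at z 96 mm); the end walls (inner faces at y -246 and 246 mm, tops at z 92 mm) stop it.
- cover: Loose aluminium plate, 178 (x) by 244 (y) by 4 mm, 0.55 kg, lying in the track, held only by its weight and the track's walls (2 mm play each side); slides with 2 to 8 N. Origin: centre of its underside, axes as the box. In the box frame its origin is at y -124 mm fully closed (it starts up to 20 mm from there) and at y 124 mm fully open, over the roof.
- cover_handle (a point): Middle of the grip bar of the black bow handle in the middle of the cover. The bar is 120 mm along x, 14 mm thick in y, 11 mm high, on two 14 mm feet near its ends; this point is 26.5 mm above the cover's underside, about 110 mm above the bench. Bar top at 116 mm, bar underside at 105 mm, plate's top face at 88 mm.
- yellow_valve: Yellow-marked ball valve (shielding gas) and its pipe, fixed in the box, pipe along x; origin on the box's centre line (x 0) at bench height, at y -182 or -88 mm in the box frame: the yellow and blue valves may be either way round. Pipe top at z 44 mm; fittings stick out about 35 mm in front of and behind the box, lower than 55 mm.
- yellow_lever (a joint): Angle of the yellow-sleeved handle: 0 = open, in line with its pipe, pointing to -x of the box (towards the robot); grows clockwise seen from above to pi/2 = shut, against its stop, pointing to +y of the box, across the pipe. Stiff (0.3 N m, about 6 N at the middle of the sleeve), stays where left. Starts at 0 to 0.25.
- yellow_pivot (a point): Point on the turning axis of the yellow handle, at mid-height of its sleeve, 65.5 mm above the bench, 30 mm to +x of the box's centre line. Brass valve body beneath it; nut on top up to 71 mm.
- yellow_tip (a point): End of the yellow handle, 70 mm from its pivot, at mid-height of the sleeve. The sleeve runs from 24 to 70 mm from the pivot, is 16 mm wide and 11 mm high (60 to 71 mm above the bench, 13 mm below the cover).
- blue_lever (a joint): Angle of the blue-sleeved valve handle (compressed air), same make and same sense as the yellow one; it starts open or nearly so and must stay as it is.
- blue_pivot (a point): Point on the turning axis of the blue handle, 65.5 mm above the bench, at the other of the two valve places.
- blue_tip (a point): End of the blue handle, 70 mm from its pivot.
- spray_can: Red spray can standing beyond the left end of the box, 54 mm diameter, 160 mm tall, origin at the centre of its underside. A bystander.
- tip_jar: Amber jar with a black lid standing in front of the box, 56 mm diameter, 75 mm tall, origin at the centre of its underside. A bystander.
- coupon: Welded steel T-piece beyond the right end of the box, 55 by 100 mm, 50 mm tall, origin at the centre of its underside. A bystander.
- wire_brush: Wooden wire brush lying bristles up behind the box, 30 mm wide, 260 mm long, 30 mm tall, origin on the bench near its middle. A bystander.

How it is judged:
On the way, in this order (a step that is already met when the one before it is completed fails the run):
1. the cover is slid open, to within 35 mm of its far stop, while the yellow valve is still open (y of cover in the frame of gas_box above 0.089 m and value of joint yellow_lever below 0.6 rad), for 0.2 s.
2. the yellow handle is pushed shut, to within 5 degrees of its stop (value of joint yellow_lever above 1.483 rad), for 0.2 s.
At the end, for the whole second after the job is handed in: The yellow handle is within 5 degrees of its shut stop, the blue handle is still open, and the cover lies flat and at rest in its track within 35 mm of fully open (value of joint yellow_lever above 1.483 rad and value of joint blue_lever below 0.25 rad and y of cover in the frame of gas_box above 0.089 m and z of cover in the frame of gas_box between 0.08 and 0.088 m and angle between cover's own z axis and vertical below 0.03 rad and linear speed of cover below 0.02 m/s); the robot touches nothing.
It fails at once if the cover is lifted out of its track (raised over 8 mm) or tipped (over 5 degrees) (z of cover in the frame of gas_box above 0.092 m or angle between cover's own z axis and vertical above 0.09 rad).
It fails at once if the cover or the yellow handle is gripped or forced (over 35 N from the fingers on the cover, over 38 N on the handle or its valve) (contact force between the fingers and cover above 35 N or contact force between the fingers and yellow_valve above 38 N).
It fails at once if the blue handle is moved (its end by more than 10 mm) (distance of blue_tip from where it was at the start of the episode above 0.01 m).
It fails at once if a bystander is moved more than 25 mm, lifted or tipped (distance of any of spray_can, tip_jar, coupon, wire_brush from where it was at the start of the episode above 0.025 m or angle between any of spray_can, tip_jar, coupon's own z axis and vertical above 0.4 rad).
It also fails if it takes over 48 s, if anything falls off the work surface, if the arm or the gripper's body presses on something with over 40 N, if the wrist force passes 120 N, or if a joint passes its speed limit or range.

ROBOT

A 6-joint arm with a two-finger parallel gripper is mounted at the origin on the work surface. World frame = base frame: x ahead of the robot, y to its left, z up, the work surface at z = 0. Lengths are in m, angles in rad, forces in N, time in s.
With the tool pointing down it reaches from about 0.275 to 0.725 m from the base axis. Payload 15.9 kg.
Tool frame: the origin (TCP) lies at the very end of the fingers, on their centre line; the grasp point (between the pads) lies 19 mm behind it; x points along the fingers, z is the direction in which the jaws open and shut, and the axes are right-handed (so a half turn about x gives the same grasp; the last joint's range is limited). The gripper opens to 85 mm and grips with 20 to 120 N. Pads are 22 mm wide; open, the fingers measure 114 mm over their backs; the gripper's body (76 mm by 85 mm) begins 54 mm behind the grasp point. The pads swing forward as they close: fully open they stand 13 mm farther back than shut.
Start: joints at [1.115, 0.213, -0.034, 1.323, 0, 1.571], TCP at [0.22, 0.449, 0.231] pointing down, gripper open.
Joint ranges: [-2.98, 2.98], [-0.74, 1.72], [-1.14, 1.35], [-2.1, 2.04], [-1.57, 1.44], [-3.14, 3.14]. Speed limits (rad/s): [1.89, 1.89, 2.39, 2.57, 3.14, 3.14].

INTERFACE

Orientations are given as a unit quaternion [x, y, z, w].
In Python, from bench import robot gives the robot as it stands. Calls block until the motion is done:
- robot.move_pose(position, orientation): joint-space move of the TCP to a pose.
- robot.movel(position, rate=0.15, rotation=None): straight line of the TCP; rotation=None keeps the orientation; rate is the mean speed in m/s.
- robot.move_joints(angles): joint-space move.
- robot.move_gripper(opening): opening from 0.0 (shut) to 1.0 (fully open); the grip force is fixed at half the most; returns when the fingers have stopped.
- robot.wait(seconds).
- robot.solve_ik(position, orientation): joint angles nearest the present ones, or None.
- robot.sense(): the state.
- robot.snapshot(name): name is "side" or "top" or "wrist"; returns a dict with "color" (480x640x3 uint8, red, green, blue), "fovy" (degrees; the focal length in pixels is half the picture's height over the tangent of half this angle, whatever the lens; pixels are square), "cx", "cy" (the principal point, pixels), "rvec" (rotation vector, rad) and "tvec" (3), from world to camera coordinates, as OpenCV has them. Camera axes: x right, y down, z forward; pixel columns grow to the right and rows downward; lengths in m; the calibration is good to about 2 mm. A picture is of the moment at which its call begins. There is no depth.
A pose or a line that the arm cannot do raises robot.IKError and nothing moves.
- robot.hand_in(): hands the job in, once; it reports no verdict.
The state is a dict: "time_s": time; "joints": joint angles; "qd": joint speeds; "tau": joint torques, N m; "tool_pos": TCP position; "eef_rot": TCP orientation; "wrist_force": force on the tool from outside, world axes, zero at the start; "ft_torque": the same for the moment, N m; "finger_gap": opening from 0.0 (shut) to 1.0 (fully open).
Only numpy, scipy, OpenCV 4.12 (cv2) and the standard library are available. Lean on these libraries where they do the work, as an engineer would, in place of code of your own. Each camera call takes 0.05 s, during which the arm holds its last target.

## Working session

There is one attempt and no reset: what is moved stays moved. The work goes in short steps, each a Python script; the robot and the scene stay as the last script left them, time stands still between calls to the robot, and variables do not carry over. Pictures are saved under pics/ and viewed, and the job is handed in when it is done.

```bash
ls; mkdir -p pics; cat > h.py <<'E'
import numpy as np, cv2, json
from bench import robot
def snap(n,fn):
    s=robot.snapshot(n); cv2.imwrite('pics/'+fn+'.png',cv2.cvtColor(s['color'],cv2.COLOR_RGB2BGR))
    np.save('pics/'+fn+'.npy',s,allow_pickle=True); return s
def load(fn): return np.load('pics/'+fn+'.npy',allow_pickle=True).item()
def cam(s):
    f=s['color'].shape[0]/2/np.tan(np.radians(s['fovy'])/2)
    K=np.array([[f,0,s['cx']],[0,f,s['cy']],[0,0,1.]])
    R=cv2.Rodrigues(np.array(s['rvec'],float))[0]; return K,R,np.array(s['tvec'],float).reshape(3)
def ray(s,uv):
    K,R,t=cam(s); d=R.T@np.linalg.inv(K)@np.array([uv[0],uv[1],1.]); return -R.T@t,d/np.linalg.norm(d)
def onz(s,uv,z):
    c,d=ray(s,uv); return c+d*(z-c[2])/d[2]
def tri(obs):
    A=np.zeros((3,3));b=np.zeros(3);rs=[ray(*o) for o in obs]
    for c,d in rs:
        P=np.eye(3)-np.outer(d,d);A+=P;b+=P@c
    p=np.linalg.solve(A,b); return p,[np.linalg.norm((np.eye(3)-np.outer(d,d))@(p-c)) for c,d in rs]
def proj(s,p):
    K,R,t=cam(s); q=K@(R@np.array(p)+t); return q[:2]/q[2]
E
python3 - <<'E'
from h import *
for n in ['side','top','wrist']:
    s=snap(n,n+'0'); print(n,s['fovy'],s['cx'],s['cy'],ray(s,(s['cx'],s['cy'])))
print(robot.sense())
E
```

```text
pics
side 51.6272225779919 320.0451368754853 245.43543966241953 (array([ 0.43070822, -0.60043442,  0.77853768]), array([ 0.11668284,  0.66518366, -0.73750649]))
top 46.48281651754232 320.1738364646189 250.598798756299 (array([0.33822748, 0.04503812, 1.18352614]), array([ 0.19335659, -0.01505585, -0.98101302]))
wrist 61.18921079324328 318.11366728426634 237.28925055807642 (array([0.16126996, 0.47633234, 0.37303533]), array([ 0.22984248, -0.11437847, -0.96648332]))
{'time_s': 0.15, 'joints': array([ 1.11502057e+00,  2.13214528e-01, -3.48739472e-02,  1.32349743e+00,
        1.15546686e-05,  1.57083179e+00]), 'qd': array([ 0.0004666 ,  0.00045983,  0.00157384, -0.00042064, -0.00043761,
        0.00045677]), 'tau': array([ 6.78270808e-04, -6.86408186e+01,  4.87247157e+01,  1.31503426e-02,
        4.51600408e-05,  1.25477860e-05]), 'tool_pos': array([0.21996694, 0.44873858, 0.23096041]), 'eef_rot': array([-0.37424618,  0.60027876,  0.37395771,  0.59980067]), 'wrist_force': array([-0.16740437, -0.40952776,  0.55157354]), 'ft_torque': array([ 0.02416213, -0.04681791, -0.00419588]), 'finger_gap': 0.9990863411133953}
```

View pics/side0.png

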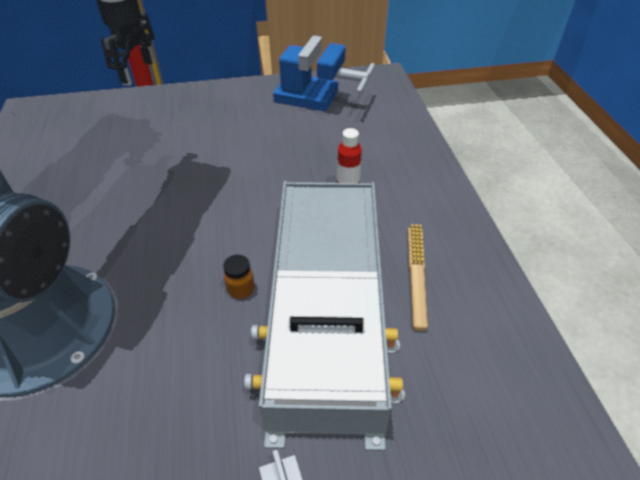

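View pics/top0.png

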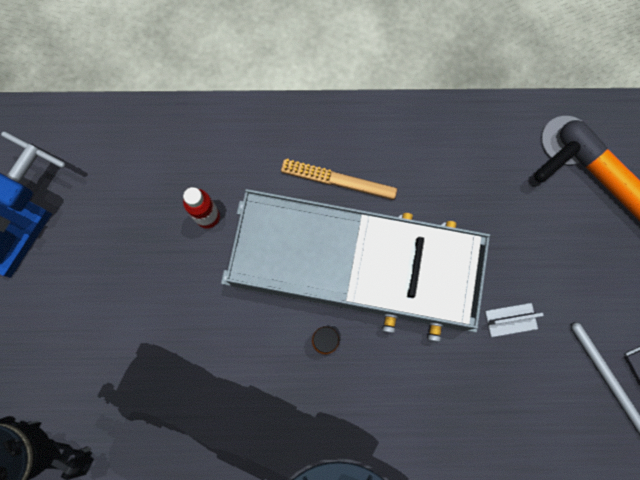

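View pics/wrist0.png

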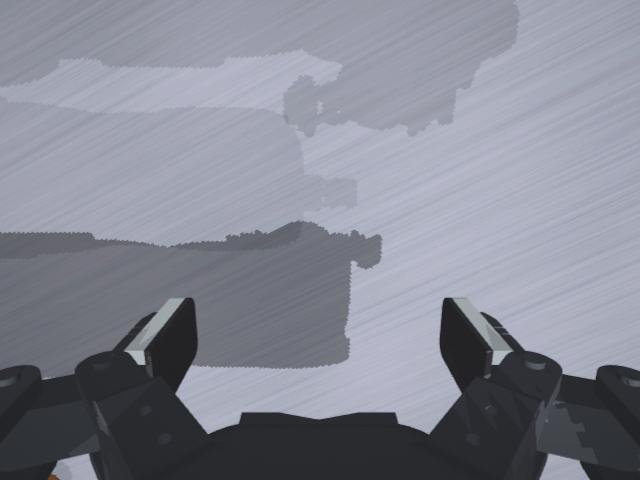

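The side view shows the box in the middle, with the handle bar at about (327,324). In the top view the handle is near (416,267), the box corners are near (246,191), (489,235), (476,328) and (224,283), and the cover's left edge is near column 355. Next I'll measure these by masks.

```bash
python3 - <<'E'
from h import *
t=load('top0');s=load('side0')
def handle(im,roi):
    x0,y0,x1,y1=roi; g=im['color'].max(2); m=np.zeros(g.shape,np.uint8); m[y0:y1,x0:x1]=(g[y0:y1,x0:x1]<60)*255
    cs,_=cv2.findContours(m,cv2.RETR_EXTERNAL,cv2.CHAIN_APPROX_NONE); c=max(cs,key=cv2.contourArea)
    return c,cv2.minAreaRect(c)
for n,im,roi in [('t',t,(380,225,450,310)),('s',s,(280,305,375,345))]:
    c,r=handle(im,roi); print(n,r,cv2.boxPoints(r).round(1).tolist())
ct,rt=handle(t,(380,225,450,310)); b=cv2.boxPoints(rt)
for z in (.105,.116): print(z,[onz(t,p,z).round(4).tolist() for p in b], onz(t,rt[0],z))
for n,im,(x0,y0,x1,y1) in [('t',t,(200,170,560,350)),('s',s,(220,170,420,460))]:
    c=im['color'][y0:y1,x0:x1]; cv2.imwrite('pics/z%s.png'%n,cv2.cvtColor(cv2.resize(c,None,fx=2,fy=2,interpolation=cv2.INTER_CUBIC),cv2.COLOR_RGB2BGR))
E
```

```text
t ((415.2145080566406, 267.03436279296875), (6.675098419189453, 59.48342514038086), 9.090277671813965) [[407.20001220703125, 295.8999938964844], [416.6000061035156, 237.10000610351562], [423.20001220703125, 238.1999969482422], [413.79998779296875, 296.8999938964844]]
s ((326.0126953125, 324.1877136230469), (70.1789321899414, 12.685951232910156), 0.8951737284660339) [[290.79998779296875, 330.0], [291.0, 317.29998779296875], [361.20001220703125, 318.3999938964844], [361.0, 331.1000061035156]]
0.105 [[0.4594, -0.1392, 0.105], [0.5759, -0.163, 0.105], [0.5736, -0.1759, 0.105], [0.4572, -0.1519, 0.105]] [ 0.51590313 -0.15737096  0.105     ]
0.116 [[0.4582, -0.1373, 0.116], [0.5734, -0.1608, 0.116], [0.5712, -0.1737, 0.116], [0.456, -0.1499, 0.116]] [ 0.514091   -0.15530657  0.116     ]
```

View pics/zt.png

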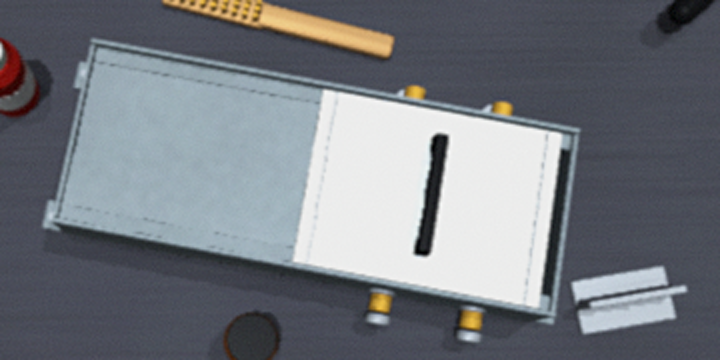

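View pics/zs.png

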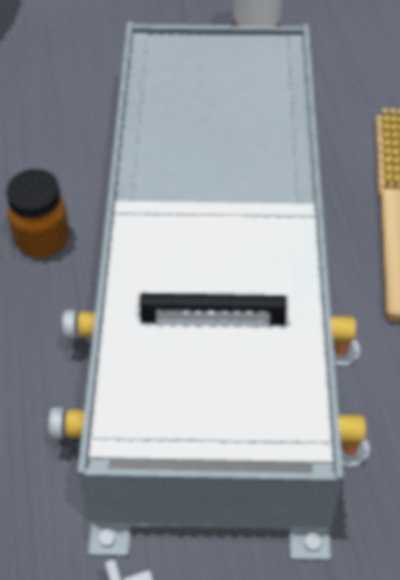

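The zoomed views give the rim corners. In the top zoom they are (94,40), (580,130), (552,320) and (55,228). In the side zoom the same corners are (309,27), (339,472), (80,472) and (129,25). The bar's top edge is clear in both. I'll triangulate these.

```bash
python3 - <<'E'
from h import *
t=load('top0');s=load('side0')
T=np.array([(94,40),(580,130),(552,320),(55,228)])/2+(200,170)-.25
S=np.array([(309,27),(339,472),(80,472),(129,25)])/2+(220,170)-.25
names=['far-left','far-right','near-right','near-left']
loc=np.array([(95,250),(95,-250),(-95,-250),(-95,250)])/1000
P=[]
for n,a,b in zip(names,T,S):
    p,e=tri([(t,a),(s,b)]); print(n,p.round(4),np.round(e,4)); P.append(onz(t,a,.096)); print('   t96',P[-1].round(4),'s96',onz(s,b,.096).round(4))
def fit(L,W):
    L=np.array(L)[:,:2];W=np.array(W)[:,:2];l=L-L.mean(0);w=W-W.mean(0)
    th=np.arctan2((l[:,0]*w[:,1]-l[:,1]*w[:,0]).sum(),(l*w).sum()); R=np.array([[np.cos(th),-np.sin(th)],[np.sin(th),np.cos(th)]])
    return th,W.mean(0)-R@L.mean(0),np.linalg.norm(W-(L@R.T+W.mean(0)-R@L.mean(0)),axis=1)
print(fit(loc,P)); print(fit(loc,[onz(s,b,.096) for b in S]))
# handle top edge ends: side rect top corners
for a,b in [((407.7,296.4-.5),(291,318)),((423,238.2),(361.2,318.9))]:
    pass
# handle centre
ht,hs=(415.2,267.0),(326,324.2-3)
print('handle tri',tri([(t,ht),(s,hs)]))
# side far-top edge ends vs top-left edge ends
print(tri([(t,(407.2,295.9)),(s,(291,317.3))]),tri([(t,(416.6,237.1)),(s,(361.2,318.4))]))
E
```

```text
far-left [0.683  0.1759 0.09  ] [0.0014 0.0014]
   t96 [0.6797 0.1752 0.096 ] s96 [0.6823 0.1696 0.096 ]
far-right [ 0.581  -0.3112  0.0976] [0.0002 0.0002]
   t96 [ 0.5812 -0.3117  0.096 ] s96 [ 0.5816 -0.3105  0.096 ]
near-right [ 0.3956 -0.2733  0.0866] [0.0021 0.0021]
   t96 [ 0.393  -0.2708  0.096 ] s96 [ 0.3982 -0.2774  0.096 ]
near-left [0.4929 0.2121 0.0909] [0.0037 0.0037]
   t96 [0.4885 0.2111 0.096 ] s96 [0.4961 0.2068 0.096 ]
(np.float64(-0.1979076880525484), array([ 0.5355985 , -0.04905824]), array([0.00282152, 0.00194259, 0.0046924 , 0.004823  ]))
(np.float64(-0.20116313067962893), array([ 0.53955885, -0.0528808 ]), array([0.00352634, 0.00642738, 0.00219493, 0.00425916]))
handle tri (array([ 0.51688741, -0.15749948,  0.10412779]), [np.float64(0.000762403100755695), np.float64(0.000762403100755623)])
(array([ 0.46131054, -0.13937009,  0.10308716]), [np.float64(0.0017347623688731427), np.float64(0.0017347623688730423)]) (array([ 0.57527799, -0.16285942,  0.10521385]), [np.float64(0.0006016418042044257), np.float64(0.0006016418042043872)])
```

The box is at about (0.5375, −0.051) with yaw −0.20. The handle is at box y≈−108 mm, and its triangulated height of about 104 mm roughly agrees with the text. I'll shut the fingers, go behind the bar and lower while watching the force.

```bash
cat >> h.py <<'E'
from scipy.spatial.transform import Rotation as Ro
TH=-0.2; BO=np.array([.5375,-.051])
def b2w(x,y,z): 
    c,s=np.cos(TH),np.sin(TH); return np.array([BO[0]+c*x-s*y,BO[1]+s*x+c*y,z])
def w2b(p):
    c,s=np.cos(TH),np.sin(TH); d=np.array(p[:2])-BO; return np.array([c*d[0]+s*d[1],-s*d[0]+c*d[1],p[2]])
def ori(sg=1,a=TH):
    x=np.array([0,0,-1.]);z=sg*np.array([np.cos(a),np.sin(a),0]);y=np.cross(z,x)
    return Ro.from_matrix(np.stack([x,y,z],1)).as_quat()
def fb():
    s=robot.sense(); c,q=np.cos(TH),np.sin(TH); f=s['wrist_force']; return np.array([c*f[0]+q*f[1],-q*f[0]+c*f[1],f[2]]),w2b(s['tool_pos']),s['time_s']
E
python3 - <<'E'
from h import *
for sg in (1,-1):
    print(sg,robot.solve_ik(b2w(0,-.143,.15),ori(sg)),robot.solve_ik(b2w(0,.11,.098),ori(sg)))
robot.move_gripper(0.0)
q=[(ori(sg),robot.solve_ik(b2w(0,-.143,.17),ori(sg))) for sg in(1,-1)]
q=[k for k in q if k[1] is not None]; q=min(q,key=lambda k:abs(k[1]-robot.sense()['joints']).max())
# stay high over things: start z .231, go at .23 first
robot.move_pose(b2w(0,-.143,.2),q[0])
print(q[0],fb(),robot.sense()['joints'])
snap('side','side1');snap('top','top1');snap('wrist','wrist1')
E
```

```text
1 [-0.35918506  0.32988595 -0.08564361  1.15526676  0.          1.41161127] [ 0.10121185  0.39798836 -0.12325443  1.04955354  0.          1.87200818]
-1 [-0.35918506  0.32988595 -0.08564361  1.15526676  0.         -1.72998138] [ 0.10121185  0.39798836 -0.12325443  1.04955354  0.         -1.26958448]
[ 0.07059289  0.70357419 -0.07059289  0.70357419] (array([ 0.53174039, -0.15222007, -0.81051689]), array([ 1.12385457e-04, -1.42250642e-01,  2.00048737e-01]), 3.4083) [-3.57874992e-01  3.10396155e-01  1.51494878e-02  1.27548765e+00
  1.43550411e-04  1.41164949e+00]
```

View pics/wrist1.png

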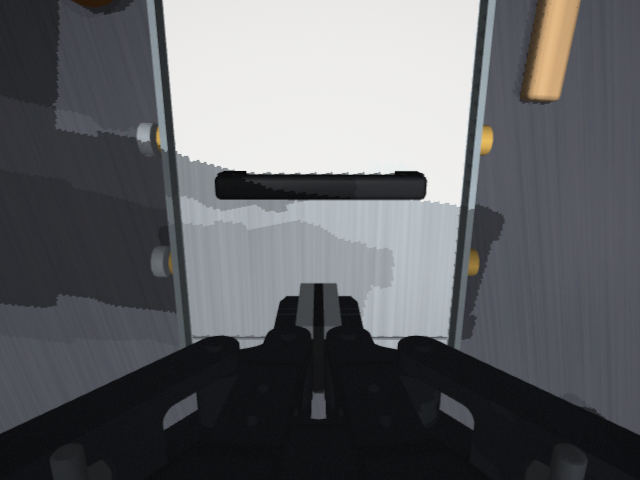

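View pics/side1.png

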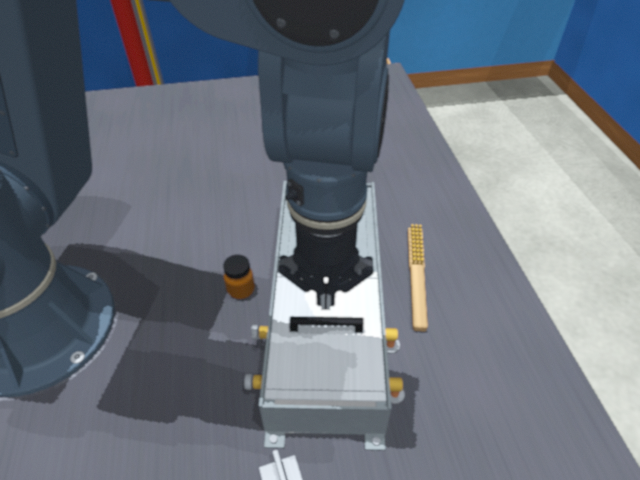

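The wrist view shows the bar level at columns 215–427, rows 172–199. It is centred on the fingers, so the yaw is right. I'll triangulate the bar with the top view before lowering.

```bash
python3 - <<'E'
from h import *
t=load('top0');w=load('wrist1');s=load('side0')
# bar ends: near-robot(-x) end & far end, mid of top face
for a,b in [((410.5,296),(215.5,186)),((420,237.6),(426.5,186))]:
    p,e=tri([(t,a),(w,b)]); print(p.round(4),w2b(p).round(4),np.round(e,4))
print(w2b(onz(w,(321,199),.105)),w2b(onz(w,(321,199),.116)),w2b(onz(w,(321,172),.116)))
# box long wall inner/outer edges in wrist rows 100, 250
for uv in [(160,60),(486,60),(187,320),(452,320)]: print(uv,w2b(onz(w,uv,.096)).round(4))
# approach
robot.movel(b2w(0,-.143,.125)); print(fb())
robot.movel(b2w(0,-.143,.099),rate=.06); print(fb())
E
```

```text
[ 0.4582 -0.1458  0.1105] [-0.0589 -0.1087  0.1105] [0.0013 0.0013]
[ 0.5731 -0.1683  0.1181] [ 0.0582 -0.1078  0.1181] [0.0016 0.0016]
[ 0.0013912  -0.11834537  0.105     ] [ 0.00132583 -0.11649184  0.116     ] [ 0.00129    -0.10141504  0.116     ]
(160, 60) [-0.0893 -0.041   0.096 ]
(486, 60) [ 0.094  -0.0409  0.096 ]
(187, 320) [-0.0874 -0.2011  0.096 ]
(452, 320) [ 0.0886 -0.2009  0.096 ]
(array([-0.22044418,  0.77162906, -0.2127616 ]), array([ 0.00031888, -0.14298339,  0.12572684]), 4.2083)
(array([-0.33669691,  0.36642816, -0.17538174]), array([-1.03967907e-04, -1.43011558e-01,  9.88940639e-02]), 4.7917)
```

Lowered without touching anything; the bar measures 110–118 mm high. Now I'll push along the track in steps, checking the force.

```bash
python3 - <<'E'
from h import *
y=-.143
for y,r in [(-.128,.05),(-.115,.04),(-.08,.06),(-.04,.08),(0,.08),(.04,.08),(.07,.07),(.09,.05)]:
    robot.movel(b2w(0,y,.099),rate=r); f,p,tm=fb(); print(y,f.round(1),p.round(4),round(tm,2))
    if np.linalg.norm(f)>20: print('STOP');break
snap('side','side2');snap('top','top2');snap('wrist','wrist2')
E
```

```text
-0.128 [ 0.6  0.3 -0.2] [ 1.000e-04 -1.276e-01  9.910e-02] 5.24
-0.115 [ 0.6 -0.9  0. ] [-1.000e-04 -1.146e-01  9.900e-02] 5.72
-0.08 [-0.  -0.3 -0.5] [ 0.     -0.0797  0.099 ] 6.45
-0.04 [ 1.4 -0.1 -0.2] [-0.     -0.0396  0.099 ] 7.1
0 [ 0.7 -0.6  0.3] [-0.      0.0003  0.099 ] 7.75
0.04 [ 0.1 -0.1  0. ] [-0.      0.0404  0.099 ] 8.4
0.07 [-0.8 -0.1  0.6] [-0.      0.0704  0.099 ] 8.97
0.09 [ 0.1 -0.5  0. ] [0.     0.0904 0.099 ] 9.53
```

View pics/top2.png

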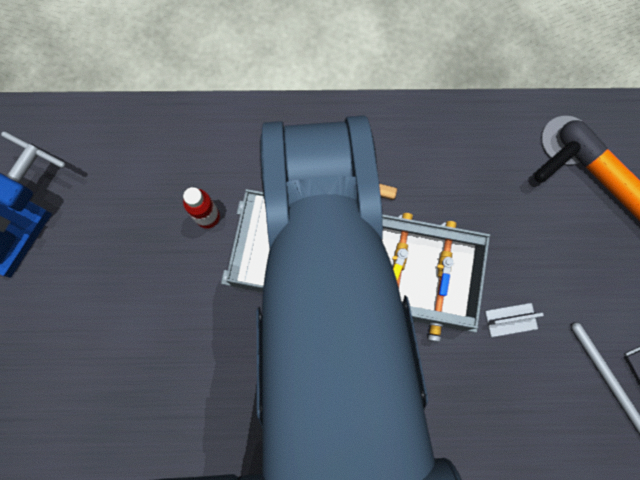

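View pics/side2.png

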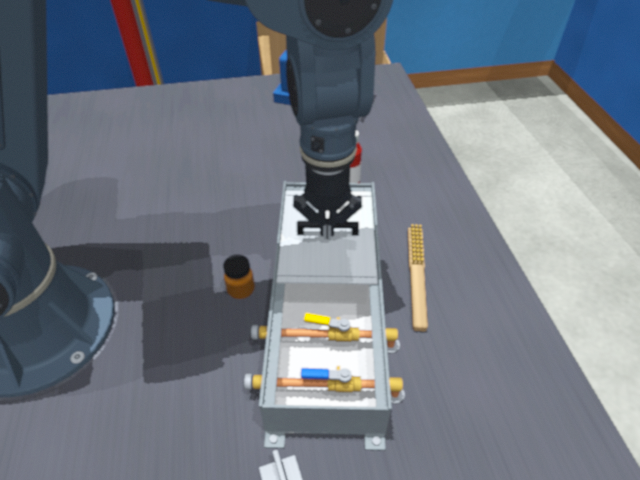

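View pics/wrist2.png

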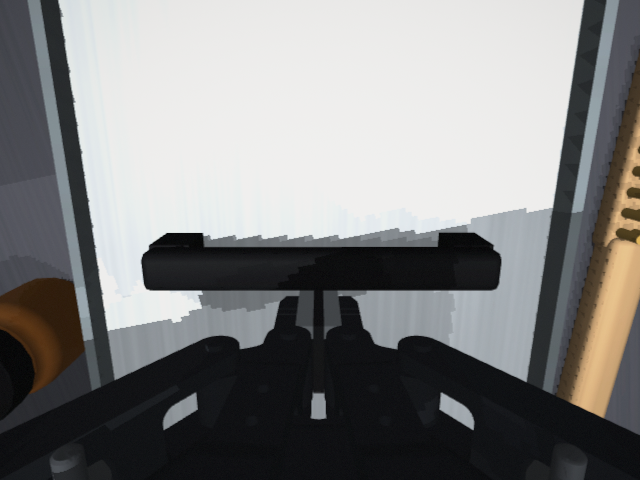

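The cover is nearly open: its right edge is at side row ~281. Yellow is the left valve, with its sleeve at side (317,319), and blue is at (315,373), nearer the right end. I'll compute the cover position, push the last bit and measure the levers.

```bash
python3 - <<'E'
from h import *
s=load('side2');w=load('wrist2')
print('edge',w2b(onz(s,(328,281),.088)),'bar near face',w2b(onz(w,(321,290),.105)),w2b(onz(w,(321,290),.116)))
for y,r in [(.097,.03),(.101,.02)]:
    robot.movel(b2w(0,y,.099),rate=r); f,p,tm=fb(); print(y,f.round(1),p.round(4),round(tm,2))
    if np.linalg.norm(f)>8: break
w=snap('wrist','wrist3'); s=snap('side','side3')
robot.movel(b2w(0,.085,.099),rate=.08)
robot.movel(b2w(0,.085,.2),rate=.2)
robot.move_pose(b2w(-.02,-.16,.2),ori(1))
print(fb()); w=snap('wrist','wrist4'); s=snap('side','side4')
E
```

```text
edge [ 0.00388903 -0.01266826  0.088     ] bar near face [0.00077309 0.0979994  0.105     ] [0.00070749 0.10252079 0.116     ]
0.097 [-0.2 -0.8 -0.2] [0.     0.0973 0.099 ] 10.06
0.101 [0.5 0.7 0.3] [-0.      0.1013  0.099 ] 10.41
(array([-0.13878165,  0.6567113 , -0.01367517]), array([-0.0199219 , -0.15911395,  0.19959733]), 12.4833)
```

View pics/wrist4.png

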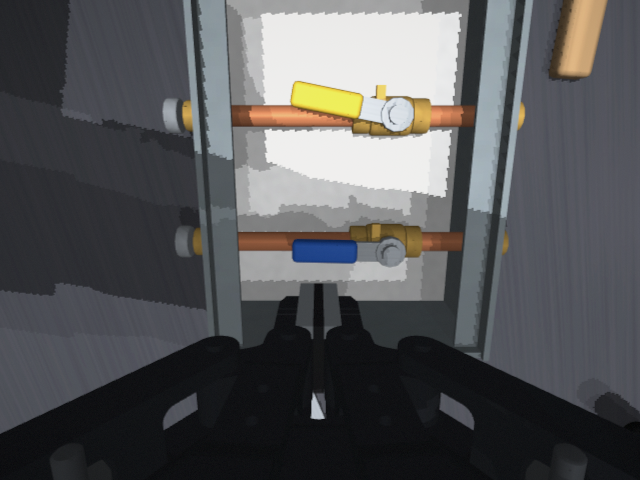

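View pics/side4.png

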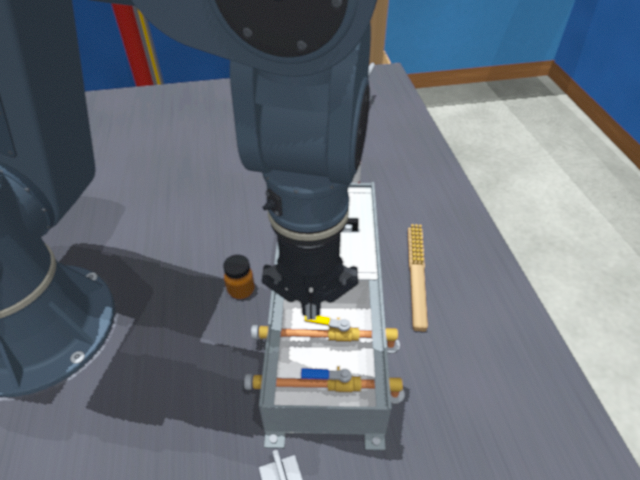

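View pics/side3.png

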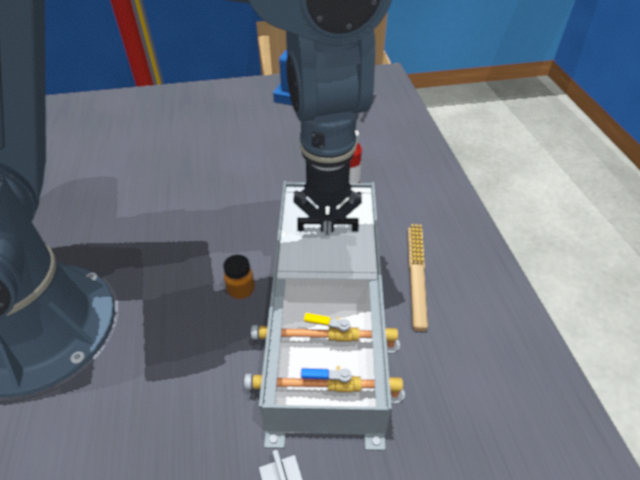

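In the wrist view the yellow sleeve runs from (292,97) to (362,107) with its nut at (397,114), and the blue sleeve lies at (293–357, 251) with its nut at (390,252). Next I'll compute the box-frame geometry, the finger size and the cover position.

```bash
python3 - <<'E'
from h import *
s=load('side3');s4=load('side4');w=load('wrist4')
print('edge',w2b(onz(s,(328,277),.088)), 'cov',w2b(onz(s,(328,277),.088))[1]+.122)
for uv in [(300,285),(338,285),(280,298),(357,298)]: print('finger',w2b(onz(w,uv,.2)).round(4), w2b(onz(w,uv,.215)).round(4))
def mask(im,lo,hi,roi):
    hsv=cv2.cvtColor(im['color'],cv2.COLOR_RGB2HSV); m=cv2.inRange(hsv,lo,hi); k=np.zeros_like(m); x0,y0,x1,y1=roi; k[y0:y1,x0:x1]=m[y0:y1,x0:x1]
    cs,_=cv2.findContours(k,cv2.RETR_EXTERNAL,cv2.CHAIN_APPROX_NONE); return cv2.minAreaRect(max(cs,key=cv2.contourArea))
Y=((25,150,100),(33,255,255));B=((100,150,60),(125,255,255))
R={}
for n,c in (('y',Y),('b',B)):
    rw=mask(w,*c,(240,60,380,280)); rs=mask(s,*c,(290,300,340,390)); R[n]=(rw,rs)
    p,e=tri([(w,rw[0]),(s,rs[0])]); print(n,rw,rs,'ctr',w2b(p).round(4),np.round(e,4))
    print([w2b(onz(w,q,.071)).round(4).tolist() for q in cv2.boxPoints(rw)])
for n,a,b in [('ynut',(398,113),(343.5,324.5)),('bnut',(391,251),(345,374))]:
    p,e=tri([(w,a),(s,b)]); print(n,w2b(p).round(4),np.round(e,4), w2b(onz(w,a,.071)).round(4))
E
```

```text
edge [ 0.00377744 -0.00359328  0.088     ] cov 0.11840671560425034
finger [-0.027  -0.1515  0.2   ] [-0.0262 -0.1455  0.215 ]
finger [-0.0128 -0.1514  0.2   ] [-0.0135 -0.1455  0.215 ]
finger [-0.0345 -0.1567  0.2   ] [-0.033  -0.1502  0.215 ]
finger [-0.0056 -0.1567  0.2   ] [-0.0071 -0.1502  0.215 ]
y ((326.0384521484375, 98.80769348144531), (68.2484130859375, 22.35723876953125), 11.309932708740234) ((316.48651123046875, 318.5810852050781), (24.82424545288086, 7.891151428222656), 9.462323188781738) ctr [-0.0151 -0.0762  0.0638] [0.0002 0.0002]
[[-0.038, -0.0793, 0.071], [-0.035, -0.0662, 0.071], [0.0071, -0.0742, 0.071], [0.0046, -0.0874, 0.071]]
b ((324.4776611328125, 250.57244873046875), (63.298763275146484, 22.245174407958984), 1.1934894323349) ((314.5, 373.5), (9.0, 25.0), 90.0) ctr [-0.0155 -0.1794  0.0629] [0.0004 0.0004]
[[-0.0383, -0.1847, 0.071], [-0.0378, -0.1685, 0.071], [0.006, -0.1694, 0.071], [0.0061, -0.1856, 0.071]]
ynut [ 0.032  -0.0851  0.0607] [0.0005 0.0005] [ 0.0305 -0.0853  0.071 ]
bnut [ 0.0324 -0.1796  0.0632] [0.0006 0.0006] [ 0.0303 -0.1773  0.071 ]
```

The cover is at about +118 mm. The yellow pivot is at box (31,−86) mm with its lever at about 0.19 rad, and the blue lever is well clear. Heights triangulate to 61–64 mm, close to the text's 65.5. I'll lower the shut fingers between the two levers, then push along an arc.

```bash
cat >> h.py <<'E'
PV=np.array([.031,-.086])
def arc(th,r=.042,hx=.008,hy=.010,z=.058):
    u=np.array([-np.cos(th),np.sin(th)]);n=np.array([np.sin(th),np.cos(th)])
    d=.008+hx*abs(n[0])+hy*abs(n[1]); c=PV+r*u-n*d; return b2w(c[0],c[1],z)
E
python3 - <<'E'
from h import *
x=-.010
robot.movel(b2w(x,-.126,.12),rate=.2)
robot.movel(b2w(x,-.126,.085),rate=.1); print(fb())
robot.movel(b2w(x,-.126,.058),rate=.05); print(fb())
snap('side','side5')
for th in np.arange(.1,1.05,.12):
    robot.movel(arc(th),rate=.04); f,p,tm=fb(); print(round(th,2),f.round(1),p.round(4),round(tm,2))
    if np.linalg.norm(f)>18: print('STOP');break
snap('side','side6');snap('wrist','wrist6')
E
```

```text
(array([ 0.57486875, -0.57171808, -0.14317598]), array([-0.00967116, -0.12625031,  0.08579287]), 13.6667)
(array([ 0.31965339, -0.17745294, -0.05536754]), array([-0.00998297, -0.12602099,  0.05802773]), 14.3583)
0.1 [ 0.2 -0.2  0.1] [-0.0126 -0.1005  0.058 ] 15.2
0.22 [ 0.6 -1.7 -0.6] [-0.0142 -0.096   0.0581] 15.47
0.34 [ 1.8 -5.8  0.9] [-0.015  -0.0913  0.0582] 15.75
0.46 [ 0.1 -4.3  0.4] [-0.0156 -0.0861  0.0582] 16.03
0.58 [-0.2 -4.7  1.8] [-0.0155 -0.0806  0.0581] 16.32
0.7 [-1.6 -5.8  1.5] [-0.0147 -0.0753  0.058 ] 16.61
0.82 [-1.4 -6.5  1.2] [-0.0131 -0.0698  0.0579] 16.9
0.94 [-2.3 -5.8  1.8] [-0.0107 -0.0645  0.0578] 17.2
```

View pics/side6.png

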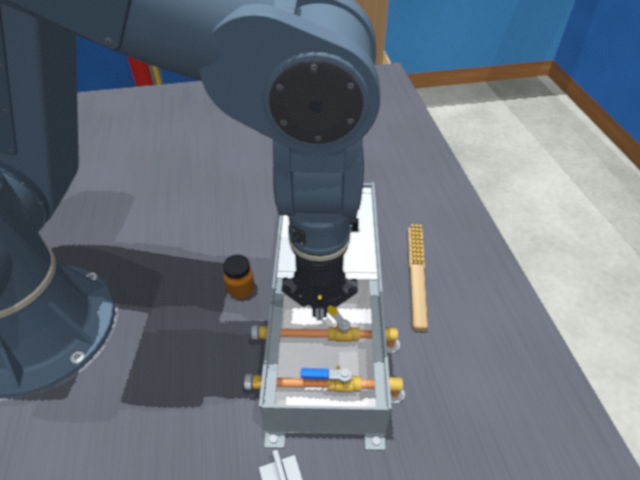

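View pics/wrist6.png

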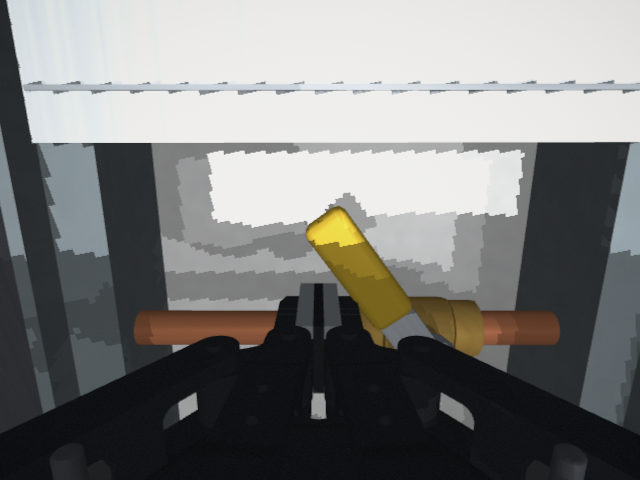

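The yellow lever is turning, now at about 0.95 rad in the wrist view, with its tip at (325,222) and the fingers on its right side. Forces are about 6 N. I'll continue to the stop in finer steps.

```bash
python3 - <<'E'
from h import *
for th in list(np.arange(1.06,1.5,.1))+[1.5,1.54]:
    robot.movel(arc(th),rate=.03); f,p,tm=fb(); print(round(th,2),f.round(1),p.round(4),round(tm,2))
    if np.linalg.norm(f)>18: print('STOP');break
snap('side','side7');snap('wrist','wrist7')
E
```

```text
1.06 [-3.2 -5.   0.7] [-0.0075 -0.0594  0.0577] 17.65
1.16 [-3.5 -4.   0.6] [-0.0042 -0.0555  0.0577] 17.98
1.26 [-3.1 -4.8 -0.7] [-0.0005 -0.052   0.0576] 18.3
1.36 [-3.5 -3.1  0.7] [ 0.0038 -0.0489  0.0576] 18.62
1.46 [-4.1 -3.7 -0.4] [ 0.0084 -0.0463  0.0575] 18.95
1.5 [-5.8 -3.1  0.8] [ 0.01   -0.0454  0.0574] 19.2
1.54 [-14.8  -7.1   6.6] [ 0.0105 -0.0451  0.0571] 19.45
```

View pics/wrist7.png

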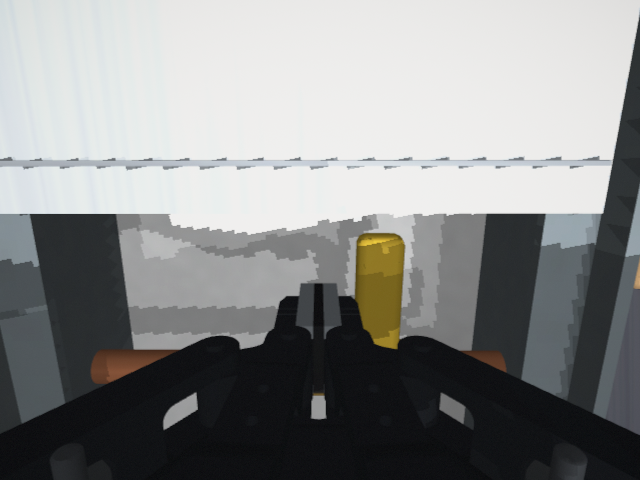

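The force jumped to 15 N, and the wrist view shows the sleeve across the pipe (columns 356–405), so it looks to be at its stop. I'll back off, lift and check.

```bash
python3 - <<'E'
from h import *
robot.movel(b2w(-.008,-.052,.058),rate=.05); print(fb())
robot.movel(b2w(-.008,-.052,.12),rate=.12)
robot.movel(b2w(-.008,-.14,.21),rate=.2); print(fb())
s=snap('side','side8');w=snap('wrist','wrist8')
def mask(im,lo,hi,roi):
    hsv=cv2.cvtColor(im['color'],cv2.COLOR_RGB2HSV); m=cv2.inRange(hsv,lo,hi); k=np.zeros_like(m); x0,y0,x1,y1=roi; k[y0:y1,x0:x1]=m[y0:y1,x0:x1]
    cs,_=cv2.findContours(k,cv2.RETR_EXTERNAL,cv2.CHAIN_APPROX_NONE); return cv2.minAreaRect(max(cs,key=cv2.contourArea))
for c,roi in [(((25,150,60),(33,255,255)),(250,20,460,200)),(((100,150,60),(125,255,255)),(200,100,460,300))]:
    r=mask(w,*c,roi); print(r,[w2b(onz(w,q,.071)).round(4).tolist() for q in cv2.boxPoints(r)])
E
```

```text
(array([ 0.14555607, -0.14256323,  0.26616335]), array([-0.00780482, -0.0520093 ,  0.05823213]), 20.15)
(array([-0.48420906,  0.50921848, -0.42610585]), array([-0.00842039, -0.13953876,  0.20893839]), 21.6)
((380.1824645996094, 69.48556518554688), (20.751300811767578, 71.78951263427734), 2.602562189102173) [[0.0236, -0.0601, 0.071], [0.0243, -0.0171, 0.071], [0.0374, -0.0176, 0.071], [0.0373, -0.0606, 0.071]]
((309.0, 272.5), (21.0, 60.0), 90.0) [[-0.0376, -0.1686, 0.071], [0.0059, -0.1686, 0.071], [0.0061, -0.1848, 0.071], [-0.0381, -0.1849, 0.071]]
```

View pics/wrist8.png

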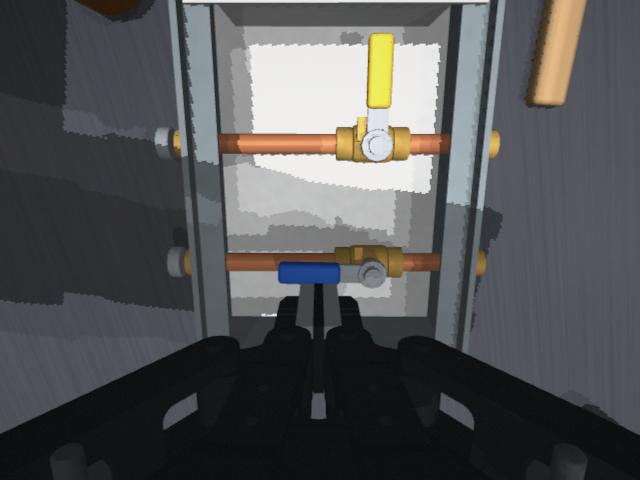

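View pics/side8.png

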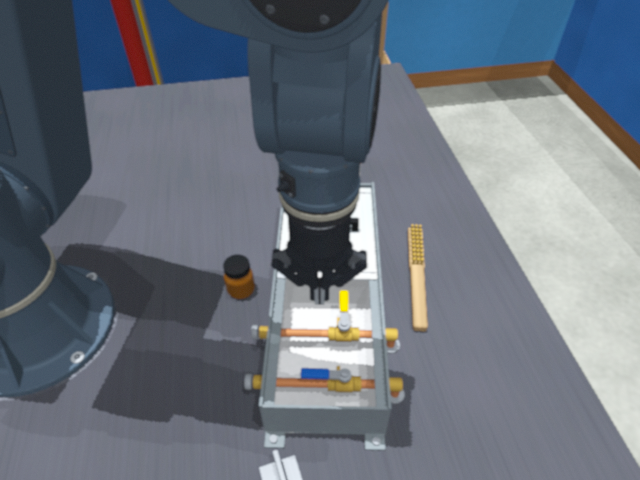

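The yellow sleeve now points straight along box +y, edges within about 1° of 90°. The blue lever is unchanged at (309,272), and the jar and brush are where they were. One last check of the cover and bystanders from above, arm moved clear.

```bash
python3 - <<'E'
from h import *
robot.movel(b2w(-.008,-.14,.26),rate=.2)
robot.move_joints([-1.0]+list(robot.sense()['joints'][1:])); robot.wait(.3)
s=snap('top','top9'); print(fb()[2]); snap('side','side9')
E
```

```text
23.7333
```

View pics/top9.png

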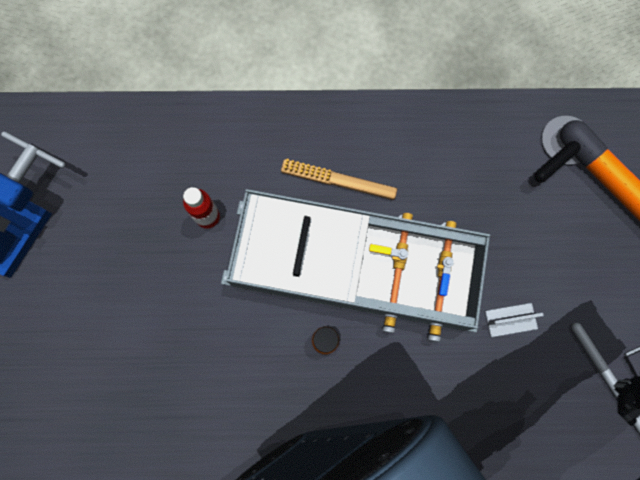

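The top view shows the cover over the roof with its handle at (302,246). The yellow handle is across its pipe at (388,252), the blue one is in line, and all bystanders are where they started. I'll measure the cover, confirm nothing is touching, and hand in.

```bash
python3 - <<'E'
from h import *
t=load('top9'); print('handle',w2b(onz(t,(302,246),.113)))
x=robot.sense(); print(x['wrist_force'],x['tool_pos'])
if np.linalg.norm(x['wrist_force'])<2: robot.hand_in(); print('handed in')
E
```

```text
handle [-0.00199003  0.11695102  0.113     ]
[ 0.18904693 -0.72527936 -0.38363802] [ 0.28969496 -0.45048131  0.26000627]
the job is handed in; nothing more can be done
handed in
```

I slid the cover open by pushing its black handle with shut fingers, then pushed the yellow handle a quarter turn clockwise to its stop, backed off and handed in. The clock stood at about 24 s of the allowed 48 s.

**Last checks:**
- **Cover:** it measures y ≈ +117 mm in the box frame from the top view and ≈ +118 mm from the side view. The limit is 89 mm. It looks flat in its track.
- **Yellow handle:** its sleeve lies within about 1° of fully shut.
- **Blue handle:** its sleeve measures the same as before within 1 mm.
- **Bystanders:** the can, jar, T-piece and brush look unmoved in the top view; I judged this by eye.
- **Forces:** the wrist force was about 18 N at most, when the yellow handle met its stop, and under 1 N just before handing in. I could only read it between steps, so short peaks in between would not show.

**Disagreements:** triangulated heights came out up to about 6 mm away from the text, for example 61–64 mm against 65.5 mm at the levers. Single box corners were 2–6 mm off the fit. Neither affected the job.

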